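Spare battery pack into the free charging bay

ROBOT

A 6-joint arm with a two-finger parallel gripper is mounted at the origin on a cart in front of the work surface, level with it; the furniture and walls round the work are solid. World frame = base frame: x ahead of the robot, y to its left, z up, the work surface at z = 0. Lengths are in m, angles in rad, forces in N, time in s.
With the tool pointing down it reaches from about 0.25 to 0.85 m from the base axis. Payload 12.5 kg.
Tool frame: the origin (TCP) lies on the centre line of the jaws, within the pads' length; the fingertips stand 14 mm ahead of it and the grasp point (between the pads) lies 5 mm behind it; z points along the fingers, y is the direction in which the jaws open and shut (so a half turn about z gives the same grasp; the last joint's range is limited). The gripper opens to 93 mm and grips with 3 to 60 N. Pads are 15 mm wide; open, the fingers measure 128 mm over their backs; the gripper's body (75 mm by 188 mm) begins 65 mm behind the grasp point.
Start: joints at [1.137, 0.351, 1.652, -0, 1.139, -0.085], TCP at [0.188, 0.517, 0.233] pointing down, gripper open.
Joint ranges: [-2.75, 2.75], [-0.79, 2.1], [0.01, 2.65], [-1.57, 4.71], [0.07, 3.14], [-2.87, 2.87]. Speed limits (rad/s): [2.22, 2.22, 2.79, 3.14, 3.14, 3.14].

INTERFACE

Orientations are given as a unit quaternion [w, x, y, z].
In Python, from cell import bot gives the robot as it stands. Calls block until the motion is done:
- bot.move_to(position, orientation): joint-space move of the TCP to a pose.
- bot.move_linear(position, rot=None, max_speed=0.15): straight line of the TCP; rot=None keeps the orientation; max_speed is the mean speed in m/s.
- bot.move_j(angles): joint-space move.
- bot.set_gripper(opening, effort=None): finger opening in m; effort is the grip in N (None keeps the last); returns when the fingers have stopped.
- bot.hold(seconds).
- bot.solve_ik(position, orientation): joint angles nearest the present ones, or None.
- bot.get_obs(): the state.
- bot.snapshot(name): name is "scene" or "top" or "wrist"; returns the picture (420x560x3 uint8, red, green, blue); there is no depth.
- bot.calibration(name): a dict with "vfov" (degrees; the focal length in pixels is half the picture's height over the tangent of half this angle, whatever the lens; pixels are square), "cx", "cy" (the principal point, pixels), "rvec" (rotation vector, rad) and "tvec" (3), from world to camera coordinates, as OpenCV has them. Camera axes: x right, y down, z forward; pixel columns grow to the right and rows downward; lengths in m; the calibration is good to about 2 mm. A picture is of the moment at which its call begins: read the wrist's pose just before it. calibration takes no time and is no camera call; for the wrist camera it gives the pose at the moment of the call.
A pose or a line that the arm cannot do raises bot.Unreachable and nothing moves.
- bot.hand_in(): hands the job in, once; it reports no verdict.
The state is a dict: "t": time; "qpos": joint angles; "dq": joint speeds; "joint_torque": joint torques, N m; "eef_pos": TCP position; "tcp_rot": TCP orientation; "contact_force": force on the tool from outside, world axes, zero at the start; "wrist_torque": the same for the moment, N m; "grip_width": finger opening in m.
Only numpy, scipy, OpenCV 4.12 (cv2) and the standard library are available. Lean on these libraries where they do the work, as an engineer would, in place of code of your own. Each camera call takes 0.05 s, during which the arm holds its last target. There are 200 camera calls.

TASK

Put the spare battery pack standing on the bench to charge: find the bay of the charger that is open and empty (another bay already holds a pack and one is closed by a blanking cover), and set the spare gently down there, fully home over the bay's two pegs, upright and released. Leave the pack that is already charging in its place, and do not disturb the tape measure, the stapler and the staple box.

Things in the scene. Friction and masses are not known exactly. Their poses are not given: they have to be found in the camera images.
- spare_pack: The spare: black battery pack, upright block 44 (x) x 60 (y) x 75 (z) mm, 0.25 kg, top 5 mm stepped in by 4 mm; origin at the centre of its underside, z up. Underside has two square sockets 13 x 13 mm, 16 mm deep, at y = -15 and +15 mm; either way round fits. Grip it across the 44 mm. Starts standing on the bench, right of the charger.
- seated_pack: The pack already charging: same shape, size and axes as the spare; it starts seated in one of the three bays, which one varies.
- blank_cover: Low grey blanking cover, 60 x 68 x 17 mm, fixed over the pegs of the bay that is out of use, which one varies; origin at the centre of its underside, on the deck.
- charger: Grey three-bay charger fixed on the bench, 110 (x) x 256 (y) mm, deck 28 mm high; origin under its centre, x to its back, y along the bays (80 mm apart), z up. Dividers between bays 6 mm high; rail 10 mm high at x = 47 to 54 mm. Each bay has two steel pegs, 9 mm diameter, 12 mm high, tapered tips, at y = -15 and +15 mm from its centre. A pack seats flat on the deck, its x, y along the charger's.
- bay_left (a point): Centre of the left bay (y = +80 mm on the charger), at deck height, between its two pegs; axes as the charger's. A seated pack's origin coincides with this point.
- bay_mid (a point): Centre of the middle bay, likewise.
- bay_right (a point): Centre of the right bay (y = -80 mm on the charger), likewise.
- tape_measure: Yellow tape measure standing on the bench, 35 x 66 x 64 mm, bystander; origin under its centre.
- stapler: Red and black stapler, 32 x 142 x 54 mm, lying along its y, bystander; origin under its centre.
- staple_box: White box of staples, 36 x 62 x 22 mm, bystander; origin under its centre.
Mind the look-alikes: they are no part of the job. Leave any orange or purple look-alike of the seated_pack alone. What is shaped like the spare_pack but red is not meant.

How it is judged:
At the end, for the whole second after the job is handed in: The spare is at rest in the open, empty bay: origin within 8 mm across and 3 mm in height of the bay's point, tilt under 0.08 rad, square within 0.25 rad. The charging pack is within 10 mm of its start, tilt under 0.08 rad; tape measure, stapler and staple box are within 30 mm of theirs (((horizontal distance between spare_pack and bay_left below 0.008 m and z of spare_pack in the frame of bay_left between -0.003 and 0.003 m) or (horizontal distance between spare_pack and bay_mid below 0.008 m and z of spare_pack in the frame of bay_mid between -0.003 and 0.003 m) or (horizontal distance between spare_pack and bay_right below 0.008 m and z of spare_pack in the frame of bay_right between -0.003 and 0.003 m)) and angle between each of spare_pack, seated_pack's own z axis and vertical below 0.08 rad and angle between the x axis of spare_pack and the x axis of charger, either way round below 0.25 rad and linear speed of spare_pack below 0.02 m/s and distance of seated_pack from where it was at the start of the episode below 0.01 m and distance of each of tape_measure, stapler, staple_box from where it was at the start of the episode below 0.03 m); the robot touches nothing.
It fails at once if the pack already charging is moved by more than 10 mm (distance of seated_pack from where it was at the start of the episode above 0.01 m).
It fails at once if the spare pack is rammed on the charger (more than 60 N) (contact force between spare_pack and charger above 60 N).
It fails at once if the spare pack is dropped: faster than 0.5 m/s when less than 30 mm above the deck (horizontal distance between spare_pack and charger below 0.12 m and z of spare_pack in the frame of charger below 0.058 m and linear speed of spare_pack above 0.5 m/s).
It fails at once if the tape measure, stapler or staple box is moved by more than 30 mm (distance of any of tape_measure, stapler, staple_box from where it was at the start of the episode above 0.03 m).
It also fails if it takes over 38 s, if anything falls off the work surface, if the arm or the gripper's body presses on something with over 40 N, if the wrist force passes 120 N, or if a joint passes its speed limit or range.

## Working session

There is one attempt and no reset: what is moved stays moved. The work goes in short steps, each a Python script; the robot and the scene stay as the last script left them, time stands still between calls to the robot, and variables do not carry over. Pictures are saved under pics/ and viewed, about 8 in all and at most 12, crops included, and the job is handed in when it is done.

```bash
mkdir -p pics; cat > h.py <<'E'
import numpy as np, cv2
from cell import bot
def save(n,im): cv2.imwrite(f'pics/{n}.png',im[:,:,::-1])
def cam(c):
    f=210/np.tan(np.radians(c['vfov'])/2)
    return np.array([[f,0,c['cx']],[0,f,c['cy']],[0,0,1]]),cv2.Rodrigues(np.array(c['rvec'],float))[0],np.array(c['tvec'],float).reshape(3)
def ray(c,uv,z):
    K,R,t=cam(c); d=R.T@np.linalg.inv(K)@np.array([uv[0],uv[1],1.]); o=-R.T@t
    return o+d*(z-o[2])/d[2]
def proj(c,P):
    K,R,t=cam(c); p=(K@(R@np.array(P,float).reshape(-1,3).T+t[:,None])); return (p[:2]/p[2]).T
E
python3 - <<'E'
from h import *
for n in('top','scene'):
    im=bot.snapshot(n); save(n+'0',im); c=bot.calibration(n); K,R,t=cam(c); print(n,c,-R.T@t)
print(bot.get_obs()['t'],bot.get_obs()['tcp_rot'])
E
```

```text
top {'vfov': 52.43913486375341, 'cx': 282.79665589250106, 'cy': 210.49187346978033, 'rvec': array([ 2.13871379, -2.17801881,  0.12707461]), 'tvec': array([-0.03813424,  0.56385344,  1.08409614])} [ 0.42929489 -0.04977733  1.14362471]
scene {'vfov': 43.251392994344954, 'cx': 288.50468004516233, 'cy': 204.5397453921114, 'rvec': array([ 2.3567896 , -0.72509314,  0.26584497]), 'tvec': array([-0.50080854,  0.20894245,  1.07856894])} [ 0.11375941 -0.7181335   0.96390881]
0.1 [-1.30161492e-04  1.73510565e-01  9.84831876e-01 -4.93411013e-04]
```

View pics/top0.png

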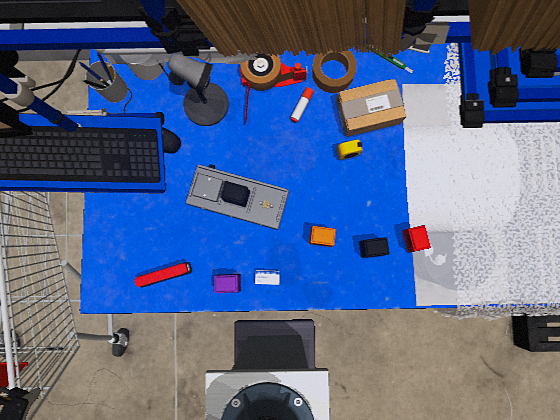

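View pics/scene0.png

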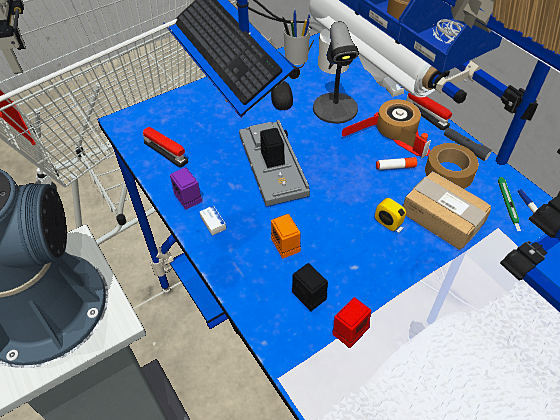

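Spare candidates in the top view: black (374,247), orange (322,236), purple (227,283) and red (419,238). I choose black. The mid bay holds a pack at (236,193), the left bay at (207,187) looks covered, and the right bay at (266,203) shows pegs. Next I measure these and take a close crop.

```bash
python3 - <<'E'
from h import *
im=cv2.imread('pics/top0.png'); c=bot.calibration('top')
hsv=cv2.cvtColor(im,cv2.COLOR_BGR2HSV)
def comp(m,box,z,name):
    x0,y0,x1,y1=box; mm=np.zeros_like(m); mm[y0:y1,x0:x1]=m[y0:y1,x0:x1]
    cn=max(cv2.findContours(mm,cv2.RETR_EXTERNAL,cv2.CHAIN_APPROX_NONE)[0],key=cv2.contourArea)
    w=np.array([ray(c,p,z)[:2] for p in cn[:,0]+0.0])
    r=cv2.minAreaRect((w*1000).astype(np.float32)); print(name,r,cv2.minAreaRect(cn)); return cv2.boxPoints(r)/1000
black=(hsv[:,:,2]<70).astype(np.uint8)*255
notblue=(~((hsv[:,:,0]>95)&(hsv[:,:,0]<130)&(hsv[:,:,1]>120))).astype(np.uint8)*255
comp(black,(350,225,400,270),.075,'spare')
comp(black,(215,175,258,212),.103,'seated')
comp(notblue,(180,155,300,235),.028,'charger')
comp(notblue,(330,135,365,165),.06,'tape')
comp(notblue,(300,215,345,255),.075,'orange')
comp(notblue,(404,215,440,260),.075,'red')
a=cv2.resize(im[160:235,180:300],None,fx=5,fy=5,interpolation=2); b=cv2.resize(im[220:270,300:440],(600,214),interpolation=2)
cv2.imwrite('pics/crop1.png',np.vstack([a,b]))
E
```

```text
spare ((461.9328308105469, -273.7119140625), (43.398990631103516, 69.32559967041016), 6.034572124481201) ((373.7000732421875, 247.10003662109375), (17.4888973236084, 27.90781593322754), 82.87498474121094)
seated ((599.96728515625, 72.16632843017578), (73.01406860351562, 50.10526657104492), 73.34734344482422) ((233.6561737060547, 193.2378387451172), (29.440828323364258, 20.126819610595703), 15.52410888671875)
charger ((607.72216796875, 71.08354949951172), (254.7101287841797, 118.65644836425781), 72.98882293701172) ((237.3490753173828, 195.0283203125), (96.0150375366211, 44.367462158203125), 15.945395469665527)
tape ((718.0904541015625, -224.6643829345703), (44.03145980834961, 66.6872787475586), 11.853114128112793) ((349.35296630859375, 148.91177368164062), (16.492422103881836, 25.46623992919922), 75.96376037597656)
orange ((492.303955078125, -146.25830078125), (62.865013122558594, 46.94150924682617), 81.42070007324219) ((322.330810546875, 235.8538818359375), (25.179048538208008, 18.729244232177734), 7.125016689300537)
red ((485.599365234375, -394.62127685546875), (87.990234375, 112.36993408203125), 87.02290344238281) ((421.5, 237.0), (44.0, 35.0), 90.0)
```

View pics/crop1.png

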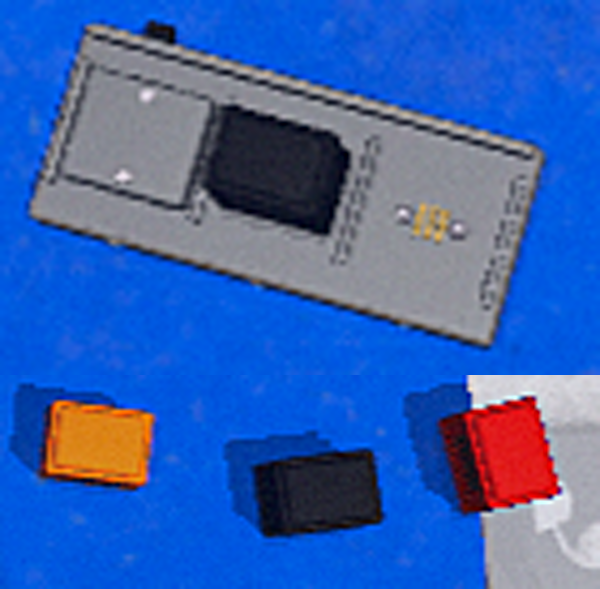

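The crop confirms it: the right bay is open with two pegs at about (260.6,202.8) and (271.6,205.8), the left bay has the screwed cover, and the black pack is the spare. Now I move in and look with the wrist camera.

```bash
cat >> h.py <<'E'
from scipy.spatial.transform import Rotation as Ro
def down(yaw,flip=0):  # tool y along direction yaw (+pi if flip), z down
    a=yaw+np.pi*flip; y=np.array([np.cos(a),np.sin(a),0]); z=np.array([0,0,-1.]); x=np.cross(y,z)
    q=Ro.from_matrix(np.stack([x,y,z],1)).as_quat(); return [q[3],q[0],q[1],q[2]]
E
python3 - <<'E'
from h import *
c=bot.calibration('top')
P=[ray(c,p,.04) for p in((260.6,202.8),(271.6,205.8))]; print(P,np.linalg.norm(P[0]-P[1]),(P[0]+P[1])/2)
for yaw,pos in((-.297,[.56,-.01,.28]),(.105,[.45,-.275,.28])):
  for f in(0,1): print(yaw,f,np.round(bot.solve_ik(pos,down(yaw,f)),2))
import pickle
q=[bot.solve_ik([.45,-.275,.28],down(.105,f)) for f in (0,1)]
f=int(abs(q[1][5])<abs(q[0][5])); print('flip',f)
for n,pos,yaw in(('bay',[.54,-.01,.30],-.297),('spare',[.43,-.275,.28],.105)):
    bot.move_to(pos,down(yaw,f)); c=bot.calibration('wrist'); im=bot.snapshot('wrist'); save('w_'+n,im); pickle.dump(c,open(n+'.pkl','wb'))
    K,R,t=cam(c); print(n,-R.T@t,proj(c,[[.584,-.006,.04],[.462,-.278,.075]]),bot.get_obs()['t'])
a=np.hstack([cv2.imread('pics/w_bay.png'),cv2.imread('pics/w_spare.png')]); cv2.imwrite('pics/w1.png',cv2.resize(a,(800,300)))
E
```

```text
[array([0.58362559, 0.00922448, 0.04      ]), array([ 0.57518956, -0.01939962,  0.04      ])] 0.029841343271275036 [ 0.57940757 -0.00508757  0.04      ]
-0.297 0 [-0.1   0.33  1.57 -0.    1.25  0.2 ]Traceback (most recent call last):
  File "<stdin>", line 5, in <module>
    return _wrapfunc(a, 'round', decimals=decimals, out=out)
    return _wrapit(obj, method, *args, **kwds)
    result = getattr(arr, method)(*args, **kwds)
TypeError: unsupported operand type(s) for *: 'NoneType' and 'float'
```

Peg spacing comes out at 29.8 mm against the 30 mm given, so the fix is good. The IK works with flip 0.

```bash
python3 - <<'E'
from h import *
import pickle
for n,pos,yaw in(('bay',[.52,-.01,.30],-.297),('spare',[.42,-.275,.28],.105)):
    bot.move_to(pos,down(yaw)); c=bot.calibration('wrist'); im=bot.snapshot('wrist'); save('w_'+n,im); pickle.dump(c,open(n+'.pkl','wb'))
    K,R,t=cam(c); print(n,-R.T@t,proj(c,[[.58,-.005,.04],[.462,-.278,.075]]),bot.get_obs()['t'],bot.get_obs()['qpos'])
a=np.hstack([cv2.imread('pics/w_bay.png'),cv2.imread('pics/w_spare.png')]); cv2.imwrite('pics/w1.png',cv2.resize(a,(800,300)))
E
```

```text
bay [0.54261992 0.0660314  0.45195534] [[315.38451723 160.57595616]
 [289.4895596  353.44660038]] 2.3917 [-1.07542316e-01  2.32480413e-01  1.64113061e+00  1.07417300e-04
  1.26814113e+00  1.88191807e-01]
spare [ 0.41200049 -0.19603115  0.43212127] [[443.35053907 -43.7465953 ]
 [307.72192742 190.66644441]] 3.5417 [-6.70557309e-01  2.14885590e-01  1.71290700e+00  1.96351466e-04
  1.21361355e+00 -7.76301252e-01]
```

View pics/w1.png

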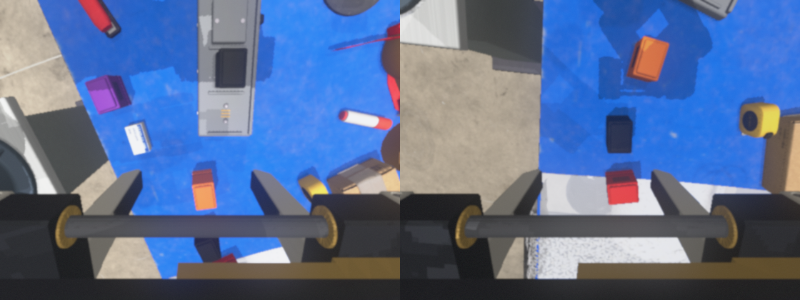

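Left half: the bay with pegs at about (315,160) in full pixels. Right half: the spare at about (307,186). Both agree with the projections to a few pixels. I measure both finely.

```bash
python3 - <<'E'
from h import *
import pickle
cs=pickle.load(open('spare.pkl','rb')); cb=pickle.load(open('bay.pkl','rb'))
im=cv2.imread('pics/w_spare.png'); x0,y0=275,145
a=cv2.resize(im[y0:y0+80,x0:x0+66],None,fx=6,fy=6,interpolation=cv2.INTER_CUBIC)
a=cv2.convertScaleAbs(a,alpha=2.0)
hsv=cv2.cvtColor(im,cv2.COLOR_BGR2HSV); m=((hsv[:,:,2]<60)).astype(np.uint8); mm=np.zeros_like(m); mm[y0:y0+80,x0:x0+66]=m[y0:y0+80,x0:x0+66]
cn=max(cv2.findContours(mm,0,1)[0],key=cv2.contourArea); r=cv2.minAreaRect(cn); print('spare',r)
w=np.array([ray(cs,p,.07)[:2] for p in cn[:,0]*1.])*1000; print(cv2.minAreaRect(w.astype(np.float32)))
im2=cv2.imread('pics/w_bay.png'); X0,Y0=270,0
b=cv2.resize(im2[Y0+110:Y0+190,270:360],None,fx=4,fy=4,interpolation=cv2.INTER_CUBIC)
h2=cv2.cvtColor(im2,cv2.COLOR_BGR2HSV); nb=(~((h2[:,:,0]>95)&(h2[:,:,0]<130)&(h2[:,:,1]>120))).astype(np.uint8)
n2=np.zeros_like(nb); n2[0:200,255:375]=nb[0:200,255:375]; cn=max(cv2.findContours(n2,0,1)[0],key=cv2.contourArea)[:,0]
for rr in (50,100,120,150,170): 
    xs=np.where(nb[rr,255:375])[0]+255; print(rr,xs.min(),xs.max(),ray(cb,(xs.min(),rr),.028),ray(cb,(xs.max(),rr),.028))
B=np.zeros((480,360,3),np.uint8); B[:320]=b
cv2.imwrite('pics/w2.png',np.hstack([a,B]))
E
```

```text
Traceback (most recent call last):
ValueError: max() iterable argument is empty
```

```bash
python3 - <<'E'
from h import *
import pickle
cs=pickle.load(open('spare.pkl','rb')); cb=pickle.load(open('bay.pkl','rb'))
im=cv2.imread('pics/w_spare.png'); x0,y0=275,145
a=cv2.resize(im[y0:y0+80,x0:x0+66],None,fx=6,fy=6,interpolation=cv2.INTER_CUBIC)
a=cv2.convertScaleAbs(a,alpha=2.0)
print(im[186,307],im[186,285])
m=(im[:,:,0].astype(int)-im[:,:,2]<60).astype(np.uint8); mm=np.zeros_like(m); mm[y0:y0+80,x0:x0+66]=m[y0:y0+80,x0:x0+66]
cn=max(cv2.findContours(mm,0,1)[0],key=cv2.contourArea); r=cv2.minAreaRect(cn); print('spare',r)
w=np.array([ray(cs,p,.07)[:2] for p in cn[:,0]*1.])*1000; print(cv2.minAreaRect(w.astype(np.float32)))
im2=cv2.imread('pics/w_bay.png'); b=cv2.resize(im2[110:190,270:360],None,fx=4,fy=4,interpolation=cv2.INTER_CUBIC)
nb=im2[:,:,0].astype(int)-im2[:,:,2]<60
for rr in (50,100,120,150,170):
    xs=np.where(nb[rr,255:370])[0]+255; print(rr,xs.min(),xs.max(),ray(cb,(xs.min(),rr),.028),ray(cb,(xs.max(),rr),.028))
B=np.zeros((480,360,3),np.uint8); B[:320]=b
cv2.imwrite('pics/w2.png',np.hstack([a,B]))
E
```

```text
[80 51 44] [212 104  37]
spare ((307.0, 188.0), (50.0, 34.0), 90.0)
((461.06256103515625, -276.64715576171875), (42.93886184692383, 64.45685577392578), 6.066250801086426)
50 277 361 [0.56979018 0.14601954 0.028     ] [0.67399375 0.11435213 0.028     ]
100 276 358 [0.5508247  0.08778638 0.028     ] [0.65711447 0.05549463 0.028     ]
120 278 356 [0.54592149 0.06204057 0.028     ] [0.6488751  0.03076636 0.028     ]
150 278 354 [0.5341492  0.02284465 0.028     ] [ 0.63729231 -0.00848088  0.028     ]
170 278 352 [ 0.52592523 -0.0045371   0.028     ] [ 0.62827877 -0.03561849  0.028     ]
```

View pics/w2.png

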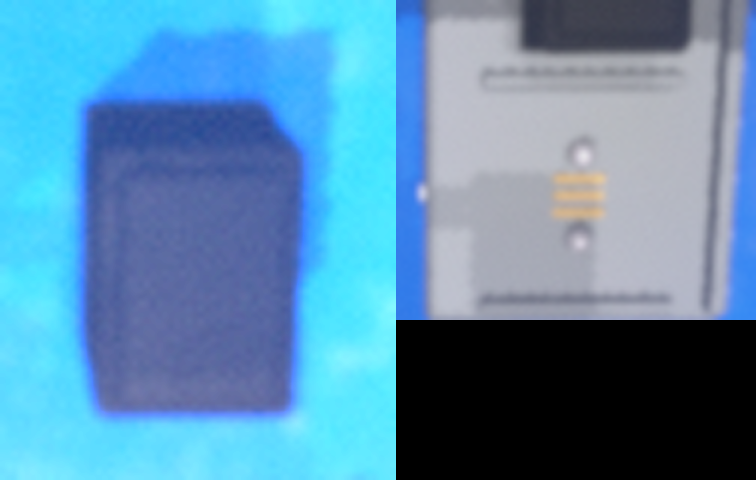

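```bash
python3 - <<'E'
from h import *
import pickle
cs=pickle.load(open('spare.pkl','rb')); cb=pickle.load(open('bay.pkl','rb'))
f=lambda u,v:(u/6+275-.4,v/6+145-.4)
for p in((93,152),(300,150),(292,412),(100,412),(197,281)): print(ray(cs,f(*p),.07)[:2])
P=[ray(cb,(u/4+270-.4,v/4+110-.4),.039) for u,v in((186,155),(182,240))]; print(P,(P[0]+P[1])/2,np.linalg.norm(P[0]-P[1]))
E
```

```text
[ 0.43745985 -0.2553634 ]
[ 0.47975854 -0.25045138]
[ 0.48671009 -0.30669455]
[ 0.44571751 -0.31105045]
[ 0.46247428 -0.28017115]
[array([0.58530776, 0.01084675, 0.039     ]), array([ 0.57648974, -0.0173364 ,  0.039     ])] [ 0.58089875 -0.00324483  0.039     ] 0.029530447019459186
```

Everything is consistent (spare at (.4624,-.2809), yaw 6.6°; bay at (.5803,-.0038), yaw -16.7°). I grasp, lift a little and check.

```bash
python3 - <<'E'
from h import *
q=down(.115); x,y=.4624,-.2805
bot.move_to([x,y,.16],q); bot.move_linear([x,y,.043],max_speed=.12)
print(bot.get_obs()['contact_force'])
bot.set_gripper(.03,25); o=bot.get_obs(); print('grip',o['grip_width'],o['contact_force'],o['eef_pos'])
bot.move_linear([x,y,.15],max_speed=.12); o=bot.get_obs(); print(o['t'],o['grip_width'],o['contact_force'])
bot.move_to([.5803,-.0038,.15],down(-.292)); o=bot.get_obs(); print(o['t'],o['grip_width'],o['eef_pos'],o['contact_force'])
c=bot.calibration('wrist'); im=bot.snapshot('wrist'); import pickle; pickle.dump(c,open('h.pkl','wb')); save('held',im)
save('scene1',bot.snapshot('scene'))
s=cv2.imread('pics/scene1.png')[90:230,180:370]; a=cv2.resize(cv2.imread('pics/held.png'),(420,315)); cv2.imwrite('pics/v3.png',np.hstack([a,cv2.resize(s,(380,315))[:, :]]))
E
```

```text
[0.3638509  0.79743656 0.70648053]
grip 0.043935146046471946 [ 1.40892107 -0.0187131   0.22367985] [ 0.46249528 -0.2805338   0.04303408]
7.1083 0.04391503687164915 [-0.11520529  0.64737598 -2.05203964]
8.2583 0.04381102030668153 [ 0.58008671 -0.00459658  0.14970085] [-0.01605844  0.99471874 -2.20919156]
```

View pics/v3.png

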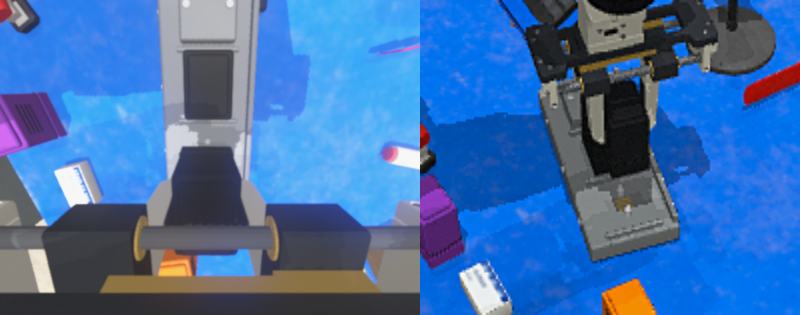

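The pack is held at a 43.9 mm grip and hangs upright over the right bay. I check its offset in the hand against the visible lower edge, and the seated pack's top, which gives the bay frame in the same view.

```bash
python3 - <<'E'
from h import *
import pickle
c=pickle.load(open('h.pkl','rb')); o=bot.get_obs(); e=np.array(o['eef_pos']); yv=np.array([np.sin(.292),np.cos(.292),0]); xv=np.array([np.cos(.292),-np.sin(.292),0])
zb=e[2]-.043
for s in(-.022,0,.022):
  print(s,'bottom edge',proj(c,e+yv*.030+xv*s+[0,0,zb-e[2]]),'body-top edge',proj(c,e+yv*.030+xv*s+[0,0,zb+.07-e[2]]))
B=np.array([.5803,-.0038,0])
print('pegs',proj(c,[B+yv*.015+[0,0,.04],B-yv*.015+[0,0,.04]]))
M=B+yv*.08
print('seated body corners z=.098',[proj(c,M+xv*i*.022+yv*j*.03+[0,0,.098]).round(1) for i in(-1,1) for j in(-1,1)])
im=cv2.imread('pics/held.png'); v=cv2.resize(im[60:280,200:360],None,fx=3.6,fy=2.7,interpolation=cv2.INTER_CUBIC)
v=cv2.resize(im[60:280,200:360],None,fx=2.7*1.0,fy=2.7,interpolation=cv2.INTER_CUBIC); v=cv2.convertScaleAbs(v,alpha=1.6); cv2.imwrite('pics/v4.png',v)
E
```

```text
-0.022 bottom edge [[243.11328423 192.96012109]] body-top edge [[227.10064553 230.79269477]]
0 bottom edge [[275.48901236 192.99495228]] body-top edge [[275.75219049 230.84878237]]
0.022 bottom edge [[307.86900545 193.02978805]] body-top edge [[324.413367   230.90488107]]
pegs [[275.14519766 189.79686214]
 [275.10312345 220.91879041]]
seated body corners z=.098 [array([[243.3, 160. ]]), array([[240.5,  64.7]]), array([[307.2, 160.1]]), array([[310.3,  64.8]])]
```

View pics/v4.png

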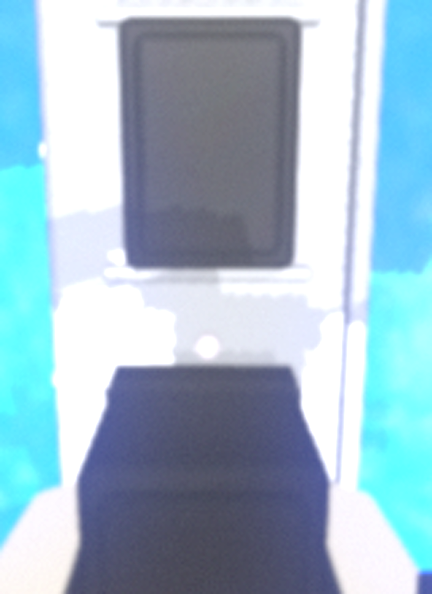

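Compared with the prediction, the held pack sits about 2 mm toward -y in the hand, and the peg is about +1 mm in y and +1 mm in x of the estimate. The net correction is about +2.5 mm y and +0.7 mm x. I descend in small, force-checked steps.

```bash
python3 - <<'E'
from h import *
yv=np.array([np.sin(.292),np.cos(.292),0]); xv=np.array([np.cos(.292),-np.sin(.292),0])
T=np.array([.5803,-.0038,0])+xv*.0007+yv*.0026
mv=lambda z,s: bot.move_linear([T[0],T[1],z],down(-.292),max_speed=s)
mv(.090,.08); bot.hold(.3); f0=np.array(bot.get_obs()['contact_force']); print(f0,bot.get_obs()['eef_pos'])
for z in np.arange(.086,.0695,-.002):
    mv(z,.02); o=bot.get_obs(); d=np.array(o['contact_force'])-f0
    print(round(z,4),o['eef_pos'].round(4),d.round(1))
    if np.linalg.norm(d)>10: break
print(o['t'],o['grip_width'],o['wrist_torque'])
E
```

```text
[ 0.50415961  0.59087759 -2.6514248 ] [ 0.58184273 -0.00154176  0.0903136 ]
0.086 [ 0.5816 -0.0015  0.0858] [-0.7 -1.   0.2]
0.084 [ 0.5817 -0.0015  0.0839] [-0.9 -0.8  0.7]
0.082 [ 0.5816 -0.0015  0.0818] [-1.4  0.2  0.5]
0.08 [ 0.5816 -0.0015  0.0798] [-1.2 -1.2  0.7]
0.078 [ 0.5816 -0.0015  0.0779] [-1.2 -0.3 -0.8]
0.076 [ 0.5816 -0.0015  0.0758] [-1.3 -0.7  0.5]
0.074 [ 0.5816 -0.0015  0.0739] [-0.6 -0.7  0.3]
0.072 [ 0.5816 -0.0015  0.0718] [ 0.  -0.5  0.2]
0.07 [ 0.582  -0.0015  0.0708] [-2.1 -0.9  9.4]
11.9083 0.04391121689853535 [-0.0069506   0.61979167 -0.0491153 ]
```

The pegs went in with no side force, and deck contact came at z = .0708 (expected .071). Release, retreat and verify.

```bash
python3 - <<'E'
from h import *
bot.set_gripper(.075); p=bot.get_obs()['eef_pos']
bot.move_linear([p[0],p[1],.22],max_speed=.12)
bot.move_to([.42,-.10,.30],down(-.292)); bot.hold(.3)
t=bot.snapshot('top'); s=bot.snapshot('scene'); save('top2',t); save('scene2',s); print(bot.get_obs()['t'],bot.get_obs()['contact_force'])
a=cv2.resize(t[150:300,120:400],(560,300)); b=cv2.resize(s[90:240,120:400],(560,300)); save('v5',np.vstack([a,b]))
h=cv2.cvtColor(t,cv2.COLOR_RGB2HSV); m=(h[:,:,2]<70).astype(np.uint8); c=bot.calibration('top')
for cn in cv2.findContours(m[165:230,185:295].copy(),0,1)[0]:
    if cv2.contourArea(cn)>150:
        w=np.array([ray(c,p+[185,165],.103)[:2] for p in cn[:,0]*1.])*1000; print(cv2.minAreaRect(w.astype(np.float32)))
E
```

```text
15.25 [-0.18003018 -0.54361106 -0.25985249]
((576.4406127929688, -3.4962730407714844), (63.99222183227539, 49.80942916870117), 72.9263916015625)
((599.384765625, 70.43731689453125), (73.24855041503906, 50.26525115966797), 72.82696533203125)
```

View pics/v5.png

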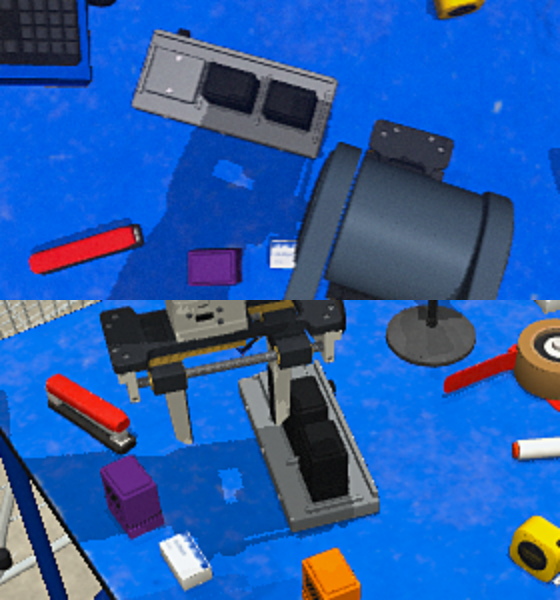

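The spare stands in the right bay, level with and parallel to the charging pack. The other pack and the bystanders are in place, and the gripper is clear.

```bash
python3 -c "
from cell import bot
bot.hand_in(); print(bot.get_obs()['t'])"
```

```text
the job is handed in; nothing more can be done
the job is handed in; nothing more can be done
```

I put the black spare pack on the charger's right bay, the open and empty one, released it and handed the job in at about 15 s. The middle bay already held a pack and the left bay was under the blanking cover.

- **Seating:** I corrected about 2.5 mm after looking at the pack in the hand. It then slid over the pegs with no noticeable side force. It touched the deck with about 9 N at TCP height 70.8 mm, where 71.0 mm was expected.
- **Final pictures:** The spare stands upright, at 72.9° in the top view against 72.8° for the charging pack. The charging pack measured within about 2 mm of where it started, which is within the picture noise.
- **Bystanders:** The stapler and staple box look undisturbed. The tape measure does too, though only its edge shows in the crops. I did not measure any of the three again.
- **Disagreement:** The spare and the charging pack measure about 77 mm apart instead of 80 mm. I put this down to the pack's side face showing in the dark outline, since the pack went down freely over the pegs.

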